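Hold the vent lid of a tumbling barrel at half turn

ROBOT

A 6-joint arm with a two-finger parallel gripper is mounted at the origin on a cart in front of the work surface, level with it; the furniture and walls round the work are solid. World frame = base frame: x ahead of the robot, y to its left, z up, the work surface at z = 0. Lengths are in m, angles in rad, forces in N, time in s.
With the tool pointing down it reaches from about 0.275 to 0.85 m from the base axis. Payload 19 kg.
Tool frame: the origin (TCP) lies midway between the tips of the shut fingers; the grasp point (between the pads) lies 19 mm behind it (manip.tcp_to_grasp is the distance from the TCP to the grasp point, in m); z points along the fingers, y is the line along which they close (so a half turn about z gives the same grasp; the last joint's range is limited). The gripper opens to 85 mm and grips with 20 to 120 N. Pads are 22 mm wide; open, the fingers measure 114 mm over their backs; the gripper's body (76 mm by 85 mm) begins 54 mm behind the grasp point. The pads swing forward as they close: fully open they stand 13 mm farther back than shut.
Start: joints at [1.041, 0.15, 1.437, -0, 1.554, -0.134], TCP at [0.222, 0.531, 0.231] pointing down, gripper open.
Joint ranges: [-2.8, 2.8], [-0.68, 2.1], [0.12, 2.68], [-1.39, 4.53], [0.16, 2.79], [-2.81, 2.81]. Speed limits (rad/s): [1.89, 1.89, 2.22, 3.01, 3.01, 3.01].

INTERFACE

Orientations are given as a unit quaternion [w, x, y, z].
In Python, from station import manip, snapshot, camera_info gives the robot as it stands. Calls block until the motion is done:
- manip.move_to(position, orientation): joint-space move of the TCP to a pose.
- manip.move_straight(position, velocity=0.15, ori=None): straight line of the TCP; ori=None keeps the orientation; velocity is the mean speed in m/s.
- manip.set_joints(angles): joint-space move.
- manip.gripper_to(opening, strength=None): finger opening in m; strength is the grip in N (None keeps the last); returns when the fingers have stopped.
- manip.wait(seconds).
- manip.solve_ik(position, orientation): joint angles nearest the present ones, or None.
- manip.read_state(): the state.
- snapshot(name): name is "scene" or "top" or "wrist"; returns (picture, depth): 384x512x3 uint8, blue, green, red; 384x512 float32, m along the optical axis (not along the pixel's ray), 0 where there is no reading.
- camera_info(name): a dict with "fx", "fy", "cx", "cy" (pixels), "extrinsics" (4x4, takes a point from camera to world coordinates); the wrist camera has in their place "T_tool_cam" (4x4, takes a point from camera to tool coordinates, whose origin is the TCP and whose axes are the flange's). Camera axes: x right, y up, looking along -z (the intrinsics and any distortion apply to the point x, -y, -z); pixel columns grow to the right and rows downward; lengths in m; the calibration is good to about 2 mm. A picture is of the moment at which its call begins: read the wrist's pose just before it. camera_info takes no time and is no camera call.
A pose or a line that the arm cannot do raises manip.MotionError and nothing moves.
- manip.hand_in(): hands the job in; it is judged then, once.
The state is a dict: "clock": time; "q": joint angles; "qvel": joint speeds; "tau": joint torques, N m; "tool_pos": TCP position; "tool_rot": TCP orientation; "wrist_force": force on the tool from outside, world axes, zero at the start; "moment": the same for the moment, N m; "grip_width": finger opening in m; "gripper_force": force on a finger pad.
Only numpy, scipy, OpenCV 4.12 (cv2) and the standard library are available. Lean on these libraries where they do the work, as an engineer would, in place of code of your own. Each camera call takes 0.05 s, during which the arm holds its last target. There are 200 camera calls.

TASK

The tumbling barrel on the bench has just been loaded and must breathe before it is shut: swing it up by its crank until the open port points straight up and the index plunger drops into its notch, then set the loose bayonet lid into the port and press and twist it clockwise to the yellow vent mark, half way to the lock, without letting it click home. Finish still gripping the lid at the vent mark, for its spring turns it back when it is let go. Leave the bin of bolts, the tape measure and the pliers where they are.

Things in the scene. Friction and masses are not known exactly. Their poses are not given: they have to be found in the camera images.
- tumbler: fixed bench tumbling machine: grey base 235 x 300 mm, hexagonal blue barrel (140 mm across flats, 150 long) between two cheeks, gearmotor at its -y end (to y = -156 mm), crank at its +y end. Origin: on the bench under the middle of the barrel; z up, y along the axle, which runs 115 mm above the origin; its -x side faces the robot
- barrel (a joint): barrel's angle about its axle (rad): 0 = port straight up, positive = port leaning to -x of tumbler (towards the robot). It stays where it is left (friction 0.3 N m); within about 0.15 rad of 0 a spring plunger (0.6 N m) drops between two rollers of the index disc and centres it at 0. Travel -0.3 to 1.4
- crank_grip (a point): middle of the crank's black handle, a freely spinning sleeve 18 mm thick and 62 long, parallel to the axle. It is 153 mm in +y from the tumbler's origin and 100 mm from the axle, leaning 0.6 rad farther to +x of the tumbler than the port does: with the port up it is 56 mm in +x of the axle and 83 mm above it. Axes turn with the barrel
- port (a point): grey metal port on a flat of the barrel. Origin: centre of its mouth on the rim's top face, 102 mm from the axle; z out of the mouth; x along the two entry notches, one on each side (14 mm wide, white marks). Mouth 51, flange 84, lip 8 mm thick. Yellow vent marks lie 45 deg and red lock marks 90 deg clockwise from the white ones, seen from above; port up: yellow lies on the tumbler's x line
- ring_top (a point): centre of the top of the brass vent ring inside the port, 14 mm below the rim. It stands on a soft spring (4 to 7 N): the lid's stub lands on it and must be pressed 4 mm farther, until the plate rests on the rim; only then do the lugs pass under the lip. Stops let the lid turn clockwise only
- vent_ring (a joint): angle (rad) of the vent ring, which the lid's lugs push round clockwise after about 0.05 rad of play: 0 = rest (lid at white), about 0.73 = lid at the yellow vent mark (turned 0.785). A spring turns it back with 0.16 N m at 0, 0.24 at the vent mark. From a lid angle of 0.96 a lug rides over the lock ball; at about 1.6 it has clicked home
- lid: loose bayonet lid, about 220 g: black plate 68 mm wide, 7 thick, under it a stub 46 mm wide, 18 high with two steel lugs at its foot, 10 mm wide, along +x and -x (59 mm over both). Origin: centre of the stub's underside; z up; plate top at z = 25 mm. Pressed fully in, the origin is 18 mm below the port's origin. Same after a half turn
- lid_grip (a point): centre of the lid's upright orange grip bar, 39 mm above the lid's origin: 56 mm long (along the lid's x, in line with the lugs), 14 mm thick (along y), 28 mm high (from 25 to 53 mm above the origin), with a white line along its top and at both ends
- parts_bin: open black bin with bolts, 102 x 110 x 52 mm, to be left alone; origin: centre of its underside
- tape_measure: orange and black tape measure, 66 x 87 x 64 mm, to be left alone; origin: centre of its underside
- pliers: pliers with a red and an orange grip lying flat, 176 x 57 x 16 mm, to be left alone; origin: at the handle end of their middle line, 8 mm above the bench
Things that resemble listed ones, but are neither listed nor needed, are in the scene too. Several things look just like the lid: the one meant starts farthest to the robot's left.

How it is judged:
On the way, in this order (a step that is already met when the one before it is completed fails the run):
1. the barrel stands in its detent with the port straight up (value of joint barrel between -0.05 and 0.05 rad), for 0.3 s.
2. the lid is down in the port with its lugs through the entry notches, the barrel still in its detent (value of joint barrel between -0.06 and 0.06 rad and z of lid in the frame of port below -0.011 m and horizontal distance between lid and port below 0.006 m and angle between the x axis of lid and the x axis of port, either way round below 0.35 rad), for 0.1 s.
At the end, for the whole second after the job is handed in: barrel within 0.06 rad of upright; lid centred (6 mm) in the port, 14.5 mm or more down, turned 0.60 to 0.97 rad clockwise from the notches (vent ring 0.50 to 0.97); the fingers hold it with over 4 N; bin, tape measure and pliers within 20 mm of their places (value of joint barrel between -0.06 and 0.06 rad and z of lid in the frame of port below -0.0145 m and horizontal distance between lid and port below 0.006 m and angle between the x axis of lid and the x axis of port, either way round between 0.6 and 0.97 rad and value of joint vent_ring between 0.5 and 0.97 rad and contact force between the fingers and lid above 4 N and distance of each of parts_bin, tape_measure, pliers from where it was at the start of the episode below 0.02 m); the arm keeps its last pose, push and grip.
It fails at once if the lid is turned past the vent position into the lock (value of joint vent_ring above 1.15 rad).
It fails at once if the bin of bolts is disturbed (distance of parts_bin from where it was at the start of the episode above 0.02 m).
It fails at once if the tape measure is disturbed (distance of tape_measure from where it was at the start of the episode above 0.02 m).
It fails at once if the pliers are disturbed (distance of pliers from where it was at the start of the episode above 0.02 m).
It also fails if it takes over 54 s, if anything falls off the work surface, if the arm or the gripper's body presses on something with over 40 N, if the wrist force passes 120 N, or if a joint passes its speed limit or range.

## Working session

There is one attempt and no reset: what is moved stays moved. The work goes in short steps, each a Python script; the robot and the scene stay as the last script left them, time stands still between calls to the robot, and variables do not carry over. Pictures are saved under pics/ and viewed, at most 10 in all, crops included, and the job is handed in when it is done.

```bash
mkdir -p pics; ls; cat > h.py <<'E'
import numpy as np, cv2
from station import manip, snapshot, camera_info
from scipy.spatial.transform import Rotation as R
def T_wc(name, st=None):
    ci=camera_info(name)
    if name!="wrist": return ci,np.array(ci["extrinsics"])
    st=st or manip.read_state(); T=np.eye(4); w,x,y,z=st["tool_rot"]
    T[:3,:3]=R.from_quat([x,y,z,w]).as_matrix(); T[:3,3]=st["tool_pos"]
    return ci,T@np.array(ci["T_tool_cam"])
def cloud(name,depth,st=None):
    ci,T=T_wc(name,st); v,u=np.mgrid[0:384,0:512]
    d=depth; p=np.stack([(u-ci["cx"])/ci["fx"]*d,-(v-ci["cy"])/ci["fy"]*d,-d],-1)
    P=p@T[:3,:3].T+T[:3,3]; P[d==0]=np.nan; return P
E
python3 - <<'E'
from h import *
ims=[]
for n in ["scene","top"]:
    im,d=snapshot(n); np.savez(f"{n}.npz",im=im,P=cloud(n,d)); ims.append(im); print({k:v for k,v in camera_info(n).items() })
cv2.imwrite("pics/scene.png",cv2.resize(ims[0],(800,600)));cv2.imwrite("pics/top.png",cv2.resize(ims[1],(800,600)))
print(manip.read_state(), manip.tcp_to_grasp)
print(camera_info("wrist"))
E
```

```text
pics
{'fx': 378.4960168340561, 'fy': 378.4960168340561, 'cx': 252.687483650965, 'cy': 196.37940013773618, 'extrinsics': array([[ 0.76632044,  0.37987072, -0.51812278, -0.14428419],
       [-0.64209961,  0.42590012, -0.63743014, -0.75510188],
       [-0.02147249,  0.82116218,  0.5702908 ,  0.82872424],
       [ 0.        ,  0.        ,  0.        ,  1.        ]])}
{'fx': 424.1764270062557, 'fy': 424.1764270062557, 'cx': 260.36039292306015, 'cy': 188.920639929854, 'extrinsics': array([[-0.02666545,  0.98757567, -0.15486529,  0.23369409],
       [-0.9996418 , -0.02598887,  0.00639219, -0.01400893],
       [ 0.00228799,  0.15498026,  0.98791492,  1.80448951],
       [ 0.        ,  0.        ,  0.        ,  1.        ]])}
{'clock': 0.1, 'q': array([ 1.04100369e+00,  1.50932584e-01,  1.43793446e+00, -2.98503865e-05,
        1.55381523e+00, -1.33978347e-01]), 'qvel': array([-0.00080112, -0.00065348,  0.00013368, -0.00045165,  0.00056407,
       -0.00018932]), 'tau': array([ 4.65967547e-03, -7.14383125e+01, -5.71785557e+01, -3.63262734e-04,
        7.12123525e-03,  4.99739258e-05]), 'tool_pos': array([0.2216007 , 0.53034512, 0.23075396]), 'tool_rot': array([-1.63404177e-04,  1.96617474e-01,  9.80480123e-01, -5.19939947e-04]), 'wrist_force': array([ 0.2404475 , -0.26588627, -0.13645165]), 'moment': array([-0.00682492,  0.02187889, -0.03373031]), 'gripper_force': 0.0, 'grip_width': 0.08545295987231348} 0.0187
{'fx': 334.1034185465651, 'fy': 334.1034185465651, 'cx': 257.96395736628097, 'cy': 190.8680800903061, 'T_tool_cam': array([[ 3.71651696e-04,  9.45360796e-01,  3.26025807e-01,
         8.53941099e-02],
       [ 9.99999746e-01, -1.52962478e-04, -6.96407665e-04,
        -3.60150809e-04],
       [-6.08486790e-04,  3.26025983e-01, -9.45360613e-01,
        -1.43520435e-01],
       [ 0.00000000e+00,  0.00000000e+00,  0.00000000e+00,
         1.00000000e+00]])}
```

View pics/scene.png

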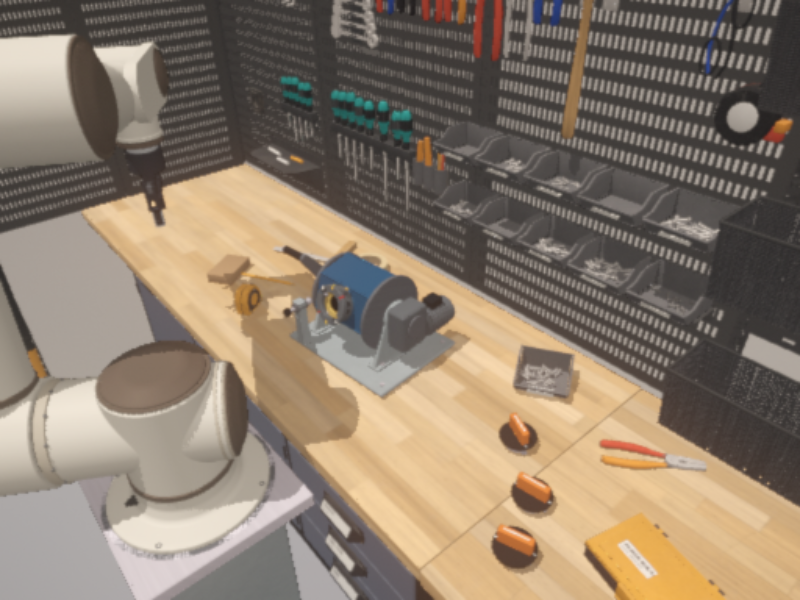

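View pics/top.png

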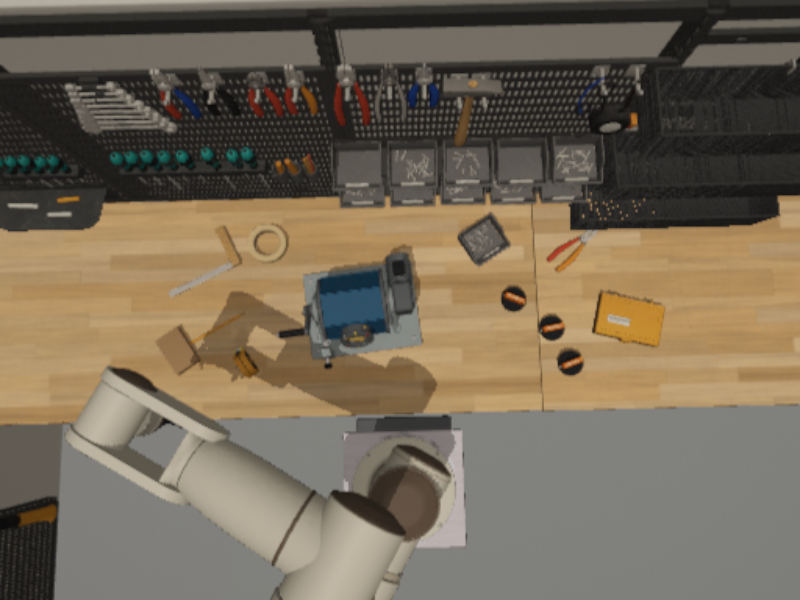

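The scene shows the tumbler in the middle with its port leaning towards the robot, and the crank handle at top-view (292,333). The tape measure is at (245,362), the bin at (484,240) and the pliers at (572,250).

There are three lid candidates in the top view (800x600): A (513,298), B (552,327) and C (570,362). The robot's left is image left, so A fits. I'll confirm it in a crop.

```bash
python3 - <<'E'
from h import *
t=np.load("top.npz"); s=np.load("scene.npz")
for n,a in (("top",t),("scene",s)):
    im,P=a["im"],a["P"]; hsv=cv2.cvtColor(im,cv2.COLOR_BGR2HSV)
    m=((hsv[...,0]<14)&(hsv[...,1]>150)&(hsv[...,2]>90)&(P[...,2]>.025)&(P[...,2]<.08)&(P[...,1]<0)&(P[...,0]<.75)).astype(np.uint8)
    k,l,st,c=cv2.connectedComponentsWithStats(m)
    for i in range(1,k):
        if st[i,4]<15: continue
        p=P[l==i]; p=p[~np.isnan(p[:,2])]; zt=np.percentile(p[:,2],90); q=p[p[:,2]>zt-.006]
        (cx,cy),wh,_=r=cv2.minAreaRect(q[:,:2].astype(np.float32)); b=cv2.boxPoints(r); e=max((b[1]-b[0],b[2]-b[1]),key=np.linalg.norm)
        print(n,c[i].round(),st[i,4],"c",np.round([cx,cy,zt],4),"wh",np.round(wh,3),"ang",np.degrees(np.arctan2(e[1],e[0]))%180)
# tumbler base plate
P=t["P"]; im=t["im"]; hsv=cv2.cvtColor(im,cv2.COLOR_BGR2HSV)
reg=np.zeros((384,512),bool); reg[160:235,185:275]=1
z=P[...,2]; print("z hist",np.histogram(z[reg&(z>.003)],bins=np.arange(0,.24,.01)))
for lo,hi in ((.004,.016),):
    m=reg&(z>lo)&(z<hi)&(hsv[...,1]<70); q=P[m][:,:2].astype(np.float32); print(np.median(z[m]),cv2.minAreaRect(q))
m=reg&(hsv[...,0]>95)&(hsv[...,0]<125)&(hsv[...,1]>120); q=P[m]; print("blue",np.nanmin(q,0),np.nanmax(q,0))
mm=m&(z>.17); print(cv2.minAreaRect(P[mm][:,:2].astype(np.float32)))
a=cv2.resize(im[150:240,180:280],None,fx=6,fy=6,interpolation=2); b=cv2.resize(im[175:245,310:390],None,fx=2.5,fy=2.5,interpolation=2)
cv2.imwrite("pics/c1.png",np.hstack([a,cv2.copyMakeBorder(b,0,540-b.shape[0],0,0,cv2.BORDER_CONSTANT)]))
E
```

```text
top [329. 191.] 25 c [ 0.4978 -0.311   0.0538] wh [0.05  0.012] ang 68.450226
top [349. 210.] 17 c [ 0.4116 -0.3956  0.0541] wh [0.01  0.021] ang 107.00584
top [364. 232.] 27 c [ 0.3195 -0.4529  0.057 ] wh [0.013 0.046] ang 109.76647
scene [332. 276.] 105 c [ 0.491  -0.3143  0.051 ] wh [0.052 0.014] ang 69.74538
scene [341. 313.] 169 c [ 0.4086 -0.4147  0.0502] wh [0.014 0.052] ang 113.37199
scene [330. 347.] 197 c [ 0.3171 -0.4563  0.0512] wh [0.014 0.054] ang 111.23135
z hist (array([746, 846, 250,  14,   9,  11,  13,  16,  15,  41,  90, 207, 209,
       199, 276, 280, 165, 427, 612, 214,  46,   0,   0]), array([0.  , 0.01, 0.02, 0.03, 0.04, 0.05, 0.06, 0.07, 0.08, 0.09, 0.1 ,
       0.11, 0.12, 0.13, 0.14, 0.15, 0.16, 0.17, 0.18, 0.19, 0.2 , 0.21,
       0.22, 0.23]))
0.012764791106653073 ((0.4794294238090515, 0.09965026378631592), (0.23585385084152222, 0.2998017966747284), 6.223421096801758)
blue [0.39489477 0.03448004 0.09714312] [0.55855396 0.19410263 0.20559923]
((0.47594550251960754, 0.11468484997749329), (0.10668770223855972, 0.14668454229831696), 6.546265125274658)
```

View pics/c1.png

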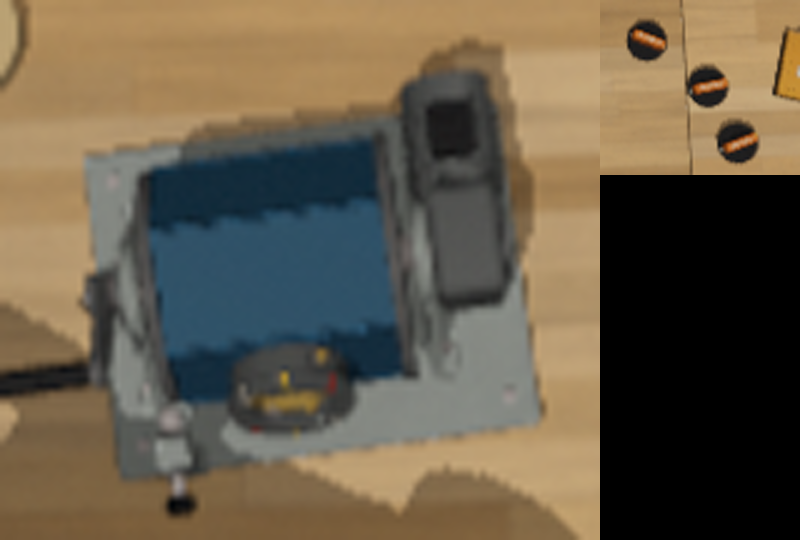

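The crop confirms it: A is the leftmost lid, with its bar near 69°. Next I'll fit the barrel hexagon for the axle position and barrel angle, and find the crank handle.

```bash
python3 - <<'E'
from h import *
from scipy.optimize import least_squares
yaw=np.radians(6.3); c,s=np.cos(yaw),np.sin(yaw); Rz=np.array([[c,-s],[s,c]])
for n,reg in (("top",(slice(150,240),slice(170,280))),("scene",(slice(150,230),slice(185,300)))):
    a=np.load(n+".npz"); im=a["im"][reg]; P=a["P"][reg].reshape(-1,3); hsv=cv2.cvtColor(im,cv2.COLOR_BGR2HSV).reshape(-1,3)
    L=P.copy(); L[:,:2]=(P[:,:2]-[.476,.113])@Rz
    m=(hsv[:,0]>95)&(hsv[:,0]<125)&(hsv[:,1]>120)&(P[:,2]>.09)&(np.abs(L[:,1])<.07)&(abs(L[:,0])<.1)
    B=L[m]
    def f(p):
        k=p[1]+np.arange(6)*np.pi/3; v=B[:,[0,2]]-[p[0],.115]
        return (v[:,0,None]*-np.sin(k)+v[:,1,None]*np.cos(k)).max(1)-.07
    best=min((least_squares(f,[0,t],loss="soft_l1",f_scale=.003) for t in np.arange(0,1.05,.2)),key=lambda r:r.cost)
    print(n,m.sum(),"x0",best.x[0],"theta mod60",best.x[1]%(np.pi/3),best.x[1]%(np.pi/3)+np.pi/3,"rms",np.std(best.fun),"y range",np.percentile(L[(hsv[:,0]>95)&(hsv[:,0]<125)&(hsv[:,1]>120)&(P[:,2]>.09)][:,1],[0,1,99,100]))
    g=(hsv[:,2]<70)&(L[:,1]>.115)&(L[:,1]<.2)&(P[:,2]>.08)&(abs(L[:,0])<.15)
    print("grip",g.sum(),np.percentile(L[g],[5,50,95],axis=0).round(4).tolist())
E
```

```text
top 1272 x0 0.0038239310924481408 theta mod60 0.195977250646206 1.2431748018428037 rms 0.003263826624385429 y range [-0.07187435 -0.07038505  0.07344187  0.07509898]
grip 79 [[-0.0648, 0.1165, 0.1406], [-0.0569, 0.1459, 0.2006], [-0.0032, 0.1785, 0.2064]]
scene 59 x0 0.008684256415238118 theta mod60 0.19756536125641602 1.2447629124530137 rms 0.0015129304250058083 y range [-0.06219214 -0.05853643 -0.022982   -0.02280697]Traceback (most recent call last):
  File "<stdin>", line 15, in <module>
    return _quantile_unchecked(
        a, q, axis, out, overwrite_input, method, keepdims, weights)
    return _ureduce(a,
                    func=_quantile_ureduce_func,
    ...<5 lines>...
                    overwrite_input=overwrite_input,
                    method=method)
    r = func(a, **kwargs)
    result = _quantile(arr,
                       quantiles=q,
    ...<2 lines>...
                       out=out,
                       weights=wgt)
    slices_having_nans = np.isnan(arr[-1, ...])
                                  ~~~^^^^^^^^^
IndexError: index -1 is out of bounds for axis 0 with size 0
```

```bash
cat >> h.py <<'E'
def ori(deg):
    c,s=np.cos(np.radians(deg)),np.sin(np.radians(deg))
    q=R.from_matrix(np.array([[c,s,0],[s,-c,0],[0,0,-1.]])).as_quat(); return np.array([q[3],q[0],q[1],q[2]])
YAW=6.3; O=np.array([.4795,.115])
def loc2w(x,y,z): 
    c,s=np.cos(np.radians(YAW)),np.sin(np.radians(YAW)); return np.array([O[0]+c*x-s*y,O[1]+s*x+c*y,z])
def w2loc(P):
    c,s=np.cos(np.radians(YAW)),np.sin(np.radians(YAW)); L=np.array(P,float).copy(); L[...,:2]=(P[...,:2]-O)@np.array([[c,-s],[s,c]]); return L
E
python3 - <<'E'
from h import *
p=loc2w(-.06,.153,.30)
for d in (96.3,-83.7): print(d,manip.solve_ik(p,ori(d)))
for d in (69,249,51.3,231.3,6.3,186.3): print(d,manip.solve_ik([.494,-.313,.1],ori(d)),manip.solve_ik(loc2w(0,0,.23),ori(d)))
manip.move_to(p,ori(96.3)); manip.gripper_to(.05,30)
st=manip.read_state(); im,d=snapshot("wrist"); np.savez("w1.npz",im=im,P=cloud("wrist",d,st)); print(st["clock"],st["tool_pos"])
cv2.imwrite("pics/w1.png",im)
E
```

```text
96.3 [ 4.13027651e-01 -6.39703420e-02  1.52374635e+00 -4.44089210e-16
  1.68181665e+00  3.03071908e-01]
-83.7 None
69 [-6.96466707e-01  2.47874962e-01  1.59277607e+00 -4.44089210e-16
  1.30094162e+00 -3.29947564e-01] [ 7.90004493e-02 -2.10221846e-02  1.62210732e+00 -4.44089210e-16
  1.54050752e+00  4.45519592e-01]
249 None [ 7.90004493e-02 -2.10221846e-02  1.62210732e+00 -4.44089210e-16
  1.54050752e+00 -2.69607306e+00]
51.3 [-6.96466707e-01  2.47874962e-01  1.59277607e+00 -4.44089210e-16
  1.30094162e+00 -2.10242865e-02] [ 7.90004493e-02 -2.10221846e-02  1.62210732e+00 -4.44089210e-16
  1.54050752e+00  7.54442870e-01]
231.3 None [ 7.90004493e-02 -2.10221846e-02  1.62210732e+00 -4.44089210e-16
  1.54050752e+00 -2.38714978e+00]
6.3 [-6.96466707e-01  2.47874962e-01  1.59277607e+00 -4.44089210e-16
  1.30094162e+00  7.64373877e-01] [ 7.90004493e-02 -2.10221846e-02  1.62210732e+00 -4.44089210e-16
  1.54050752e+00  1.53984103e+00]
186.3 [-6.96466707e-01  2.47874962e-01  1.59277607e+00 -4.44089210e-16
  1.30094162e+00 -2.37721878e+00] [ 7.90004493e-02 -2.10221846e-02  1.62210732e+00 -4.44089210e-16
  1.54050752e+00 -1.60175162e+00]
1.8 [0.40296662 0.26072019 0.299945  ]
```

View pics/w1.png

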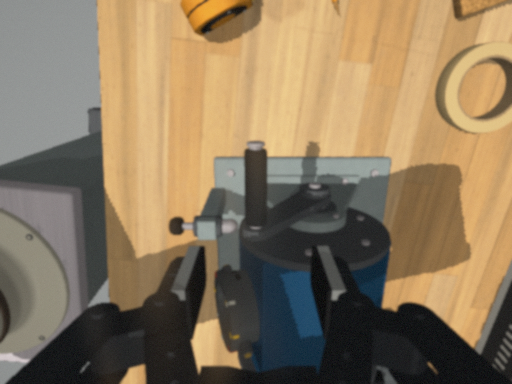

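The wrist view shows the handle at (256,150–222), between the open fingers, with the crank arm below it and the axle hub at (317,195). I'll measure the handle and refine the fit.

```bash
python3 - <<'E'
from h import *
a=np.load("w1.npz"); P=a["P"]; L=w2loc(P); 
g=L[150:220,240:272].reshape(-1,3); g=g[(g[:,2]>.15)&(g[:,2]<.23)]
print("grip",len(g),np.percentile(g,[2,50,98],axis=0).round(4).tolist(),"ztop",np.percentile(g[:,2],97))
for v in (155,170,185,200,215):
    r=L[v,235:280]; r=r[(r[:,2]>.17)]; print(v,r.mean(0).round(4),np.ptp(r[:,0]).round(4),r[:,2].max().round(4))
q=L.reshape(-1,3); b=q[(q[:,2]>.005)&(q[:,2]<.02)&(q[:,1]>.05)&(q[:,1]<.2)&(abs(q[:,0])<.2)]
print("plate",np.percentile(b,[.5,99.5],axis=0).round(4).tolist())
r=L[192:200,312:322]; print("hub",np.nanmean(r,(0,1)))
E
```

```text
grip 1646 [[-0.0721, 0.1226, 0.1703], [-0.0635, 0.1588, 0.2029], [-0.0516, 0.1855, 0.2051]] ztop 0.20504099757532035
155 [-0.0635  0.1827  0.2028] 0.0164 0.2052
170 [-0.0635  0.1712  0.2027] 0.0167 0.2049
185 [-0.0636  0.1594  0.2025] 0.017 0.2055
200 [-0.0636  0.1473  0.2026] 0.0172 0.205
215 [-0.058   0.1299  0.1913] 0.0297 0.2051
plate [[-0.1195, 0.052, 0.0091], [0.1826, 0.1946, 0.0192]]
hub [-0.00318276  0.12553547  0.1317214 ]
```

```bash
sed -i 's/O=np.array(\[.4795,.115\])/O=np.array([.4754,.1156])/' h.py; python3 - <<'E'
from h import *
tg=manip.tcp_to_grasp; Q=ori(96.3)
def pos(phi,dz=0): return loc2w(.1*np.sin(phi),.153,.115+.1*np.cos(phi)-tg+dz)
p0=-.634
manip.move_straight(pos(p0,.06),.2,Q); manip.move_straight(pos(p0),.1); manip.gripper_to(.012,30)
s=manip.read_state(); print(s["clock"],s["grip_width"],s["gripper_force"],s["wrist_force"])
for phi in np.linspace(p0,.6,8)[1:]:
    manip.move_straight(pos(phi),.12); s=manip.read_state(); print(round(phi,2),s["clock"],s["grip_width"].round(4),s["wrist_force"].round(1))
    if np.linalg.norm(s["wrist_force"])>60: break
E
```

```text
3.45 0.016844223175320482 29.47125256061554 [0.87515121 1.67009747 1.78172328]Traceback (most recent call last):
  File "<stdin>", line 8, in <module>
AttributeError: 'float' object has no attribute 'round'
```

```bash
python3 - <<'E'
from h import *
tg=manip.tcp_to_grasp; Q=ori(96.3)
def pos(phi,dz=0): return loc2w(.1*np.sin(phi),.153,.115+.1*np.cos(phi)-tg+dz)
for phi in np.linspace(-.634,.6,8)[2:]:
    manip.move_straight(pos(phi),.12); s=manip.read_state(); print(round(phi,2),s["clock"],round(s["grip_width"],4),np.round(s["wrist_force"],1))
    if np.linalg.norm(s["wrist_force"])>60: raise SystemExit
manip.gripper_to(.05); manip.wait(.1)
manip.move_straight(pos(.6,.09),.25)
# look straight-ish at port: camera sits +85 mm along tool x and tilts back
manip.move_to(loc2w(0,.03,.36),ori(96.3))
st=manip.read_state(); im,d=snapshot("wrist"); np.savez("w2.npz",im=im,P=cloud("wrist",d,st)); print(st["clock"])
cv2.imwrite("pics/w2.png",im)
E
```

```text
-0.28 4.05 0.0167 [-2.  -2.1 14.9]
-0.11 4.35 0.0166 [-0.4 -1.1 18.4]
0.07 4.65 0.017 [ 2.6 -1.  17. ]
0.25 4.95 0.0165 [ 6.3 -0.6 16.7]
0.42 5.25 0.0172 [ 7.4 -0.2 17.5]
0.6 5.55 0.0166 [12.1  1.2 13.6]
7.2667
```

View pics/w2.png

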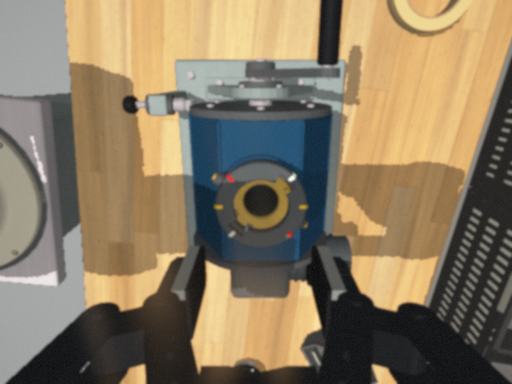

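The port is upright. White marks are at (291,180) and (234,232), yellow at (218,207) and (303,207). Now I'll measure the rim centre and yaw.

```bash
python3 - <<'E'
from h import *
a=np.load("w2.npz"); P=a["P"]; im=a["im"]; L=w2loc(P); hsv=cv2.cvtColor(im,cv2.COLOR_BGR2HSV)
reg=np.zeros((384,512),bool); reg[155:255,205:320]=1
m=reg&(L[...,2]>.209)&(L[...,2]<.226); print("z",np.percentile(L[m][:,2],[5,50,95]))
m1=m.astype(np.uint8); k,l,st,c=cv2.connectedComponentsWithStats(m1); i=1+st[1:,4].argmax(); print(st[i])
cs,h=cv2.findContours((l==i).astype(np.uint8),cv2.RETR_CCOMP,cv2.CHAIN_APPROX_NONE)
for q in cs:
    if len(q)<60: continue
    e=cv2.fitEllipse(q); ci,T=T_wc("wrist"); u,v=e[0]
    d=T[:3,:3]@np.array([(u-ci["cx"])/ci["fx"],-(v-ci["cy"])/ci["fy"],-1]); zz=np.median(L[l==i][:,2]); X=T[:3,3]+d*(zz-T[2,3])/d[2]
    print(e,"loc",w2loc(X).round(4),"world",X.round(4))
for nm,mk in (("white",(hsv[...,1]<50)&(hsv[...,2]>170)),("yellow",(abs(hsv[...,0].astype(int)-25)<8)&(hsv[...,1]>130)&(hsv[...,2]>120))):
    k,l2,s2,c2=cv2.connectedComponentsWithStats((mk&m).astype(np.uint8)); print(nm,[(c2[j].round(1).tolist(),int(s2[j,4]),L[l2==j].mean(0).round(4).tolist()) for j in range(1,k) if s2[j,4]>4])
# barrel tilt check: flange plane normal
q=L[(cv2.erode((l>0).astype(np.uint8),np.ones((3,3)))>0)&m&(abs(L[...,2]-.217)<.004)]; A=np.c_[q[:,:2],np.ones(len(q))]; print("plane",np.linalg.lstsq(A,q[:,2],rcond=None)[0])
E
```

```text
z [0.21147825 0.2176391  0.21883768]
[ 214  160   93   87 3962]
((259.9605407714844, 203.00039672851562), (86.14222717285156, 90.7303237915039), 90.36138153076172) loc [0.0005 0.0051 0.2176] world [0.4753 0.1208 0.2176]
((260.70867919921875, 202.83868408203125), (49.04008865356445, 62.74678039550781), 58.16252517700195) loc [0.0011 0.0053 0.2176] world [0.4759 0.121  0.2176]
white [([291.4, 177.5], 35, [0.0284, 0.0289, 0.2179])]
yellow [([286.0, 189.6], 5, [0.0246, 0.0146, 0.2093]), ([285.2, 192.4], 5, [0.0237, 0.013, 0.2125]), ([218.5, 206.5], 28, [-0.0375, 0.0014, 0.2183]), ([302.5, 206.5], 28, [0.0394, 0.0013, 0.2182])]
plane [0.00060884 0.00281664 0.21766047]
```

```bash
python3 - <<'E'
from h import *
def shot(n):
    st=manip.read_state(); im,d=snapshot("wrist"); P=cloud("wrist",d,st); np.savez(n+".npz",im=im,P=P); cv2.imwrite(f"pics/{n}.png",im); return im,P,cv2.cvtColor(im,cv2.COLOR_BGR2HSV),st
def port(hsv,L):
    m=(abs(L[...,2]-.2175)<.004)&(np.linalg.norm(L[...,:2],axis=-1)<.05)&(np.linalg.norm(L[...,:2],axis=-1)>.03)
    out={}
    for nm,mk in (("yellow",(abs(hsv[...,0].astype(int)-25)<8)&(hsv[...,1]>130)&(hsv[...,2]>120)),("white",(hsv[...,1]<50)&(hsv[...,2]>150)),("red",((hsv[...,0]<8)|(hsv[...,0]>172))&(hsv[...,1]>130))):
        k,l2,s2,c2=cv2.connectedComponentsWithStats((mk&m).astype(np.uint8)); print(nm,[(c2[j].round(1).tolist(),int(s2[j,4]),L[l2==j].mean(0).round(4).tolist()) for j in range(1,k) if s2[j,4]>4])
a=np.load("w2.npz"); port(cv2.cvtColor(a["im"],cv2.COLOR_BGR2HSV),w2loc(a["P"]))
manip.move_to(loc2w(.03,0,.36),ori(6.3)); im,P,hsv,st=shot("w3"); print(st["clock"]); port(hsv,w2loc(P))
def lid(hsv,P):
    m=((hsv[...,0]<16)&(hsv[...,1]>130)&(hsv[...,2]>80)&(P[...,2]>.045)&(P[...,2]<.06)&(np.linalg.norm(P[...,:2]-[.494,-.313],axis=-1)<.06)).astype(np.uint8)
    k,l,s,c=cv2.connectedComponentsWithStats(m)
    m2=(abs(P[...,2]-.053)<.005)&(np.linalg.norm(P[...,:2]-[.494,-.313],axis=-1)<.06)
    q=P[m2]; r=cv2.minAreaRect(q[:,:2].astype(np.float32)); b=cv2.boxPoints(r); e=max((b[1]-b[0],b[2]-b[1]),key=np.linalg.norm)
    print("bar",m2.sum(),r,"z",np.median(q[:,2]),"ang",np.degrees(np.arctan2(e[1],e[0]))%180, "mean",q.mean(0))
    m3=(abs(P[...,2]-.025)<.004)&(np.linalg.norm(P[...,:2]-[.494,-.313],axis=-1)<.06); print("plate",cv2.minEnclosingCircle(P[m3][:,:2].astype(np.float32)))
for deg in (69,159):
    t=np.radians(deg); manip.move_to([.494+.03*np.cos(t),-.313+.03*np.sin(t),.22],ori(deg)); im,P,hsv,st=shot(f"l{deg}"); print(deg,st["clock"]); lid(hsv,P)
manip.gripper_to(.045,80)
cv2.imwrite("pics/m.png",np.hstack([cv2.resize(x,(400,300)) for x in (cv2.imread("pics/w3.png"),cv2.imread("pics/l69.png"))]))
E
```

```text
yellow [([218.5, 206.5], 28, [-0.0375, 0.0014, 0.2183]), ([302.5, 206.5], 28, [0.0394, 0.0013, 0.2182])]
white [([291.5, 177.7], 42, [0.0285, 0.0287, 0.2178]), ([231.7, 233.7], 12, [-0.0261, -0.0261, 0.2184])]
red [([229.3, 177.5], 38, [-0.0269, 0.0289, 0.2179]), ([289.1, 233.4], 22, [0.0279, -0.0258, 0.2184])]
8.725
yellow [([257.5, 163.6], 33, [0.0398, 0.0012, 0.2179]), ([257.4, 242.6], 21, [-0.0376, 0.0011, 0.218])]
white [([226.6, 176.0], 37, [0.0285, 0.0287, 0.2182]), ([286.3, 231.9], 15, [-0.026, -0.026, 0.2186])]
red [([288.4, 175.9], 34, [0.0287, -0.0263, 0.2179]), ([228.4, 231.9], 26, [-0.0262, 0.0285, 0.2184])]
69 10.4417
bar 742 ((0.49393555521965027, -0.31040075421333313), (0.055912841111421585, 0.014058857224881649), 66.31210327148438) z 0.053464869405299875 ang 66.31213 mean [ 0.49447075 -0.30892262  0.05331741]
plate ((0.49366024136543274, -0.3105606734752655), 0.035098567605018616)
159 12.0
bar 781 ((0.4930802285671234, -0.3114153742790222), (0.05588999763131142, 0.014198916032910347), 66.85276794433594) z 0.0535331437947591 ang 66.85278 mean [ 0.49220749 -0.31102938  0.05321176]
plate ((0.4932693541049957, -0.3117561340332031), 0.03520514816045761)
```

View pics/m.png

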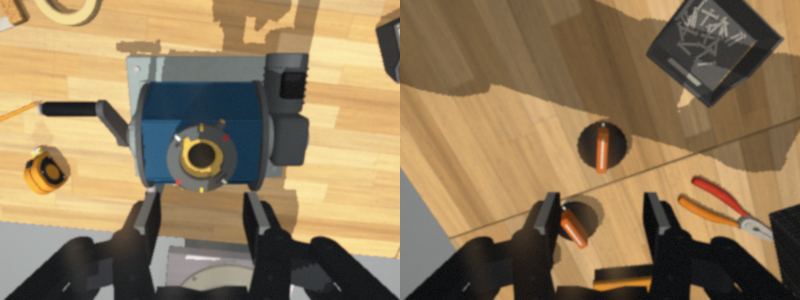

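The port centre is at local (1.2, 1.3) mm, and both views agree. Lid A is at (0.4934,-0.3111), angle 66.6°. I'll grasp it, carry it over and lower it to just above the rim.

```bash
python3 - <<'E'
from h import *
def S(t): s=manip.read_state(); print(t,round(s["clock"],2),"w",round(s["grip_width"],4),"g",round(s["gripper_force"],1),"F",np.round(s["wrist_force"],1),"M",np.round(s["moment"],2),"z",round(s["tool_pos"][2],4)); return s
x,y=.4934,-.3111; Q=ori(66.6); H=.0275
manip.move_to([x,y,.10],Q); manip.move_straight([x,y,H],.12); manip.gripper_to(.008,80); S("grip")
manip.move_straight([x,y,.16],.2); S("lift"); manip.move_straight([x,y,.30],.3)
p=loc2w(.0012,.0013,0); manip.move_to([p[0],p[1],.30],ori(51.3)); S("over")
manip.move_straight([p[0],p[1],.217+H+.006],.12); manip.wait(.2); S("at rim")
im,d=snapshot("wrist"); sc,_=snapshot("scene"); cv2.imwrite("pics/r.png",np.hstack([cv2.resize(im,(400,300)),cv2.resize(sc[130:250,170:330],(400,300),interpolation=2)]))
E
```

```text
grip 14.93 w 0.0123 g 78.4 F [ 0.8 -0.   6.7] M [0.16 0.15 0.01] z 0.0283
lift 15.75 w 0.0124 g 78.1 F [ 0.2  0.8 -2.6] M [-0.01  0.03  0.07] z 0.1586
over 17.94 w 0.0128 g 78.2 F [ 0.3  0.1 -2. ] M [-0.   -0.04  0.02] z 0.2997
at rim 18.71 w 0.0127 g 78.2 F [-0.3  0.2 -2.2] M [ 0.08 -0.02  0.05] z 0.2513
```

View pics/r.png

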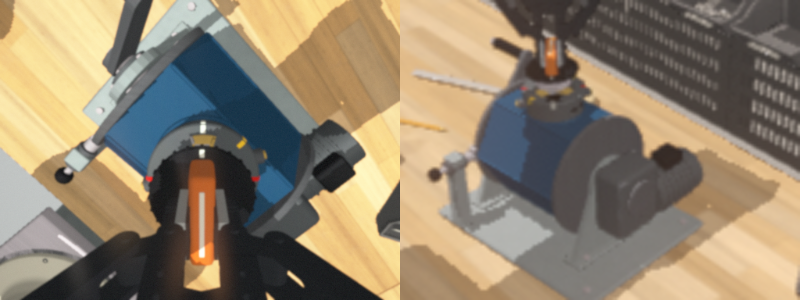

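The lid is held upright. Its white line at (202,155) lines up with the port's white mark at (203,127). I'll lower it in steps and watch the force.

```bash
cat >> h.py <<'E'
def S(t): s=manip.read_state(); print(t,round(s["clock"],2),"w",round(s["grip_width"],4),"F",np.round(s["wrist_force"],1),"M",np.round(s["moment"],2),"p",np.round(s["tool_pos"],4)); return s
E
python3 - <<'E'
from h import *
p=loc2w(.0012,.0013,0)
for z in (.244,.240,.236,.233,.231,.229,.2275,.2265):
    manip.move_straight([p[0],p[1],z],.05); manip.wait(.1); s=S(z)
    if abs(s["wrist_force"][2])>25 or np.hypot(*s["wrist_force"][:2])>20: break
E
```

```text
0.244 19.19 w 0.0126 F [ 0.1  0.2 -1.6] M [0.01 0.01 0.  ] p [0.4764 0.117  0.244 ]
0.24 19.54 w 0.0127 F [ 0.1 -0.7 -1.2] M [ 0.02 -0.03  0.03] p [0.4764 0.117  0.24  ]
0.236 19.89 w 0.013 F [ 1.2 -0.2 -2.6] M [-0.02  0.05  0.04] p [0.4764 0.117  0.236 ]
0.233 20.24 w 0.0126 F [ 0.4  0.7 -1.6] M [ 0.01 -0.01  0.16] p [0.4765 0.117  0.233 ]
0.231 20.59 w 0.0123 F [-0.3 -0.7  1.2] M [0.06 0.01 0.04] p [0.4765 0.117  0.2312]
0.229 20.94 w 0.0127 F [ 0.7 -0.7  2.8] M [-0.07  0.06 -0.03] p [0.4765 0.117  0.2291]
0.2275 21.29 w 0.0124 F [ 0.1 -0.5  3.1] M [-0.01  0.01 -0.12] p [0.4765 0.117  0.2276]
0.2265 21.64 w 0.0127 F [-1.4 -0.3 11.6] M [-0.06  0.57 -0.01] p [0.4767 0.1171 0.2273]
```

Fully seated: the force jumped as the plate met the rim at z≈0.2273. Now I'll twist clockwise in steps with light press.

```bash
python3 - <<'E'
from h import *
p=loc2w(.0012,.0013,0)
for a in (46.3,39,32,25,18,11,6.3):
    manip.move_straight([p[0],p[1],.2263],.05,ori(a)); manip.wait(.05); s=S(a)
    if abs(s["moment"][2])>1.5 or abs(s["wrist_force"][2])>45: break
manip.wait(.3); S("end")
im,d=snapshot("wrist"); st=manip.read_state(); L=w2loc(cloud("wrist",d,st)); np.savez("f.npz",im=im,L=L)
m=(abs(L[...,2]-.252)<.006)&(np.linalg.norm(L[...,:2],axis=-1)<.04)
t,_=snapshot("top"); cv2.imwrite("pics/f.png",np.hstack([cv2.resize(im,(400,300)),cv2.resize(t[165:225,195:275],(400,300),interpolation=2)]))
E
```

```text
46.3 21.94 w 0.0124 F [-0.2 -3.2 14.1] M [-0.48  0.22 -0.01] p [0.4769 0.1168 0.2273]
39 22.27 w 0.0125 F [ 0.8 -3.7 12.9] M [-0.63  0.11  0.04] p [0.477  0.1167 0.2273]
32 22.59 w 0.0127 F [ 1.7 -3.4 13. ] M [-0.53  0.05  0.05] p [0.477  0.1167 0.2273]
25 22.92 w 0.0127 F [ 1.4 -3.6 13.5] M [-0.55  0.07  0.05] p [0.477  0.1167 0.2273]
18 23.24 w 0.0124 F [ 2.4 -3.2 13. ] M [-0.47  0.05  0.1 ] p [0.477  0.1167 0.2273]
11 23.57 w 0.0122 F [ 0.5 -2.4 13.4] M [-0.48  0.02  0.04] p [0.477  0.1168 0.2273]
6.3 23.87 w 0.0126 F [ 0.7 -2.8 12.9] M [-0.44  0.13  0.11] p [0.477  0.1168 0.2273]
end 24.17 w 0.0123 F [ 0.6 -2.9 14.1] M [-0.41  0.07  0.1 ] p [0.477  0.1168 0.2273]
```

View pics/f.png

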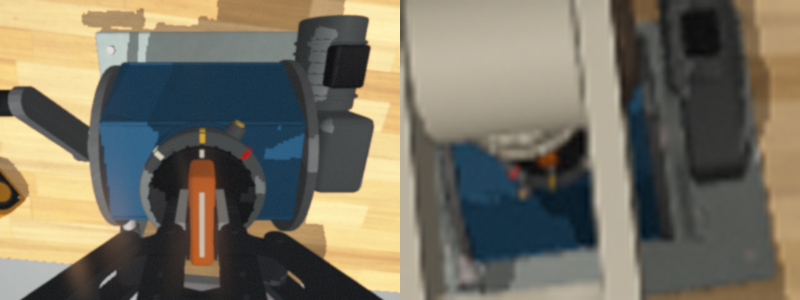

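The lid's white line at (202,155) points at the yellow mark at (202,135). The plate is seated on the rim, the barrel is upright and the grip is firm, so I'm handing in.

```bash
python3 -c "
from h import *
print(manip.hand_in())"
```

```text
the job is handed in; nothing more can be done
None
```

I handed the job in at about 24 s: barrel upright in its detent, lid pressed fully in and turned 45° clockwise to the yellow vent mark, still gripped; the bin, tape measure and pliers were never touched, and no verdict came back.

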